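# Isolate the blood press and start its crank screw

### The arm

A 6-joint arm with a two-finger parallel gripper is mounted at the origin on the work surface. World frame = base frame: x ahead of the robot, y to its left, z up, the work surface at z = 0. Lengths are in mm, angles in rad, forces in N, time in s.
With the tool pointing down it reaches from about 300 to 775 mm from the base axis. Payload 14.6 kg.
Tool frame: the origin (TCP) lies on the centre line of the jaws, within the pads' length; the fingertips stand 19 mm ahead of it and the grasp point (between the pads) is the TCP (bot.tip_reach is the distance from the TCP to the fingertips, in mm); z points along the fingers, y is the line along which they close (so a half turn about z gives the same grasp; the last joint's range is limited). The gripper opens to 85 mm and grips with 20 to 120 N. Pads are 22 mm wide; open, the fingers measure 114 mm over their backs; the gripper's body (76 mm by 85 mm) begins 54 mm behind the grasp point. The pads swing forward as they close: fully open they stand 13 mm farther back than shut.
Start: joints at [-1.176, 0.3, 1.521, -0, 1.321, -0.067], TCP at [245.05, -492.382, 250.281] pointing down, gripper open.
Joint ranges: [-3.03, 3.03], [-0.79, 2.21], [0.23, 2.52], [-1.04, 4.18], [0, 3.07], [-2.55, 2.55]. Speed limits (rad/s): [2.22, 2.22, 2.57, 3.14, 3.14, 3.14].

### API

Orientations are given as a unit quaternion [w, x, y, z].
In Python, from rig import bot gives the robot as it stands. Calls block until the motion is done:
- bot.move_to(position, orientation): joint-space move of the TCP to a pose.
- bot.servo_line(position, attitude=None, speed=150, until_force=None): straight line of the TCP; attitude=None keeps the orientation; speed is the mean speed in mm/s. With until_force (N) it stops when the force on the tool has changed by that much, and returns True; else False.
- bot.move_joints(angles): joint-space move.
- bot.move_gripper(opening, grip_force=None): finger opening in mm; grip_force is the grip in N (None keeps the last); returns when the fingers have stopped.
- bot.dwell(seconds).
- bot.ik(position, orientation): joint angles nearest the present ones, or None.
- bot.read_state(): the state.
- bot.read_camera(name): name is "side" or "top" or "wrist"; returns a dict with "image" (384x512x3 uint8, blue, green, red), "depth" (384x512 float32, mm along the optical axis (not along the pixel's ray), 0 where there is no reading), "fovy" (degrees; the focal length in pixels is half the picture's height over the tangent of half this angle, whatever the lens; pixels are square), "cx", "cy" (the principal point, pixels), "k1" (the pictures are not rectified: a ray, as slopes to the right and down, at radius r is drawn at 1 + k1 r^2 times it, then the intrinsics apply), "eye" and "attitude" of the camera in the world; the wrist camera has in their place "mount" (4x4, takes a point from camera to tool coordinates, whose origin is the TCP and whose axes are the flange's). Camera axes: x right, y down, z forward; pixel columns grow to the right and rows downward; lengths in mm; the calibration is good to about 2 mm. A picture is of the moment at which its call begins: read the wrist's pose just before it.
A pose or a line that the arm cannot do raises bot.MotionError and nothing moves.
- bot.finish_job(): hands the job in, once; it reports no verdict.
The state is a dict: "clock": time; "joint_positions": joint angles; "qvel": joint speeds; "effort": joint torques, N m; "ee_pos": TCP position; "tool_rot": TCP orientation; "ft_force": force on the tool from outside, world axes, zero at the start; "moment": the same for the moment, N m; "grip_width": finger opening in mm.
Only numpy, scipy, OpenCV 4.12 (cv2) and the standard library are available. Lean on these libraries where they do the work, as an engineer would, in place of code of your own. Each camera call takes 0.05 s, during which the arm holds its last target. There are 200 camera calls.

### The job

Switch the isolator off by flipping its red-tipped toggle over to the side of the white mark. Then take the black handle of the press unit's crank screw and turn it backward (counter-clockwise seen from above) until you feel the screw drop into the start of its thread, turn it forward (clockwise) by one full turn, and finish while still holding the handle there, with the screw started. Leave the weight, the jar and the tray where they are.

Things in the scene. Friction and masses are not known exactly. Their poses are not given: they have to be found in the camera images.
- toggle (a joint): angle of the isolator's toggle: 0 = on, leaning over the green mark; 1.1 = off, over the white mark. It is weighted and goes over centre: pushed past upright (0.55) it falls to the other end by itself and stays; under 2 N at the ball moves it
- toggle_tip (a point): centre of the toggle's red ball (24 mm across), 70 mm from the pivot on a 9 mm rod. At the start it leans 0.55 rad from upright towards the green (on) mark: 37 mm sideways of the pivot and 60 mm above it
- toggle_pivot (a point): pivot of the toggle, centre of the top of the fixed yellow isolator box (100 x 75 mm, 60 mm high; the toggle swings along the 100 mm side). +x of this frame points from the green mark (on) to the white mark (off), z up: the ball is pushed along +x
- handle_mid (a point): centre of the black crank handle, an upright sleeve 24 mm across, 60 mm tall, rather slick (friction about 0.5). It spins freely on its pin, so a gripper can lead it round a circle without turning. Radius 45 mm from the screw axis. The flat crank arm is 30 mm and the hub's top 24 mm below this point: fingertips above that pass over the hub
- hub_top (a point): centre of the top of the screw's hub, on the screw's upright axis; rises and falls with the screw but does not turn. At screw_lift 0 it is 128 mm above the bench, the handle's centre 152 mm. The screw stands in the threaded boss on the fixed white press unit (240 x 180 mm, 50 mm high)
- screw_lift (a joint): height of the screw in m; 0 = its drop level; pitch 12 mm. At the start 0.0095 to 0.0118: the red lug rides on the brass ramp. Backward it climbs (0.6 mm a rad) to about 0.012, then falls suddenly to 0 to 0.002. Forward from there: -0.012 after one turn; the thread ends at about -0.016. Spring and weight press it down with 17 N: a grip of 6 to 12 N lets the handle slip down, over 14 N may hold it up
- screw_turn (a joint): angle of screw and crank in rad: grows forward (clockwise from above), falls backward (counter-clockwise). The drop comes 0.8 to 4 rad backward of the start, different each time. 0.5 to 0.9 rad behind the drop a lip stops backward turning; turned forward before the drop, the lug jams on that lip's other side. Turning takes 1 to 3 N at the handle
- lug (a point): centre of the red lug, 5 mm thick, that sticks out of the screw 14.5 mm from its axis, right below the crank arm. It rides on the brass spiral ramp of the boss; the drop comes where the ramp's high end breaks off
- balance_weight: loose steel balance weight, 48 mm across, 56 mm tall, origin at the underside; leave it alone
- reagent_jar: loose white jar with a blue cap, 52 mm across, 75 mm tall, origin at the underside; leave it alone
- parts_tray: loose blue open tray 80 x 110 x 30 mm, origin at the underside; leave it alone
Things that resemble listed ones, but are neither listed nor needed, are in the scene too. There is more than one size of the part that bears toggle; the job needs the largest.

How it is judged:
By the outcome, as a careful person would: the job done as asked, in the order asked, and still so for the second after the job is handed in, while the arm keeps its last pose, push and grip.
It also fails if it takes over 64 s, if anything falls off the work surface, if the arm or the gripper's body presses on something with over 40 N, if the wrist force passes 120 N, or if a joint passes its speed limit or range.

## Working session

There is one attempt and no reset: what is moved stays moved. The work goes in short steps, each a Python script; the robot and the scene stay as the last script left them, time stands still between calls to the robot, and variables do not carry over. Pictures are saved under pics/ and viewed, on a budget of 10 in all, crops included, one or two more only if the job needs it, and the job is handed in when it is done.

```bash
ls; mkdir -p pics
cat > h.py <<'E'
import numpy as np, cv2
from scipy.spatial.transform import Rotation as R
from rig import bot
def rot(q): return R.from_quat([q[1],q[2],q[3],q[0]]).as_matrix()
def quat(M):
    q=R.from_matrix(M).as_quat(); return [q[3],q[0],q[1],q[2]]
def down(yaw): # tool z down, tool y (closing line) at angle yaw in world
    y=np.array([np.cos(yaw),np.sin(yaw),0]); z=np.array([0,0,-1.]); return quat(np.c_[np.cross(y,z),y,z])
def shot(name):
    s=bot.read_state(); c=bot.read_camera(name)
    if 'mount' in c:
        T=np.eye(4);T[:3,:3]=rot(s['tool_rot']);T[:3,3]=s['ee_pos'];T=T@np.array(c['mount'])
        c['E'],c['A']=T[:3,3],T[:3,:3]
    else: c['E'],c['A']=np.array(c['eye']),(rot(c['attitude']) if np.size(c['attitude'])==4 else np.array(c['attitude']))
    return c
def ray(c,u,v):
    f=192/np.tan(np.radians(c['fovy'])/2)
    K=np.array([[f,0,c['cx']],[0,f,c['cy']],[0,0,1]])
    p=cv2.undistortPoints(np.array([[[u,v]]],float),K,np.array([c['k1'],0,0,0,0]))[0,0]
    return np.array([p[0],p[1],1.])
def at_z(c,u,v,z):
    d=c['A']@ray(c,u,v); return c['E']+d*(z-c['E'][2])/d[2]
def at_depth(c,u,v):
    return c['E']+c['A']@ray(c,u,v)*c['depth'][int(v),int(u)]
E
python3 - <<'E'
from h import *
for n in ['top','side']:
    c=shot(n); cv2.imwrite(f'pics/{n}0.png',c['image']); np.save(n+'.npy',c,allow_pickle=True)
    print(n,c['E'],c['A'][:,2],c['fovy'],c['k1'])
print(bot.read_state()['tool_rot'],bot.read_state()['clock'])
E
```

```text
pics
top [ 517.09510363  -34.74693308 1048.02297147] [ 0.04485514  0.02004682 -0.99879234] 44.27057286053801 -0.10697795459957796
side [ 481.34347962 -543.46200827  625.61048591] [ 0.14530815  0.69650046 -0.70268958] 52.31687421759515 0.03916700980648654
[-5.14349592e-04  9.73460352e-01  2.28855132e-01 -7.95817969e-05] 0.1
```

View pics/top0.png

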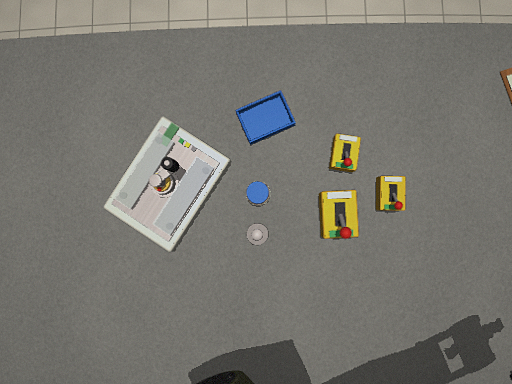

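View pics/side0.png

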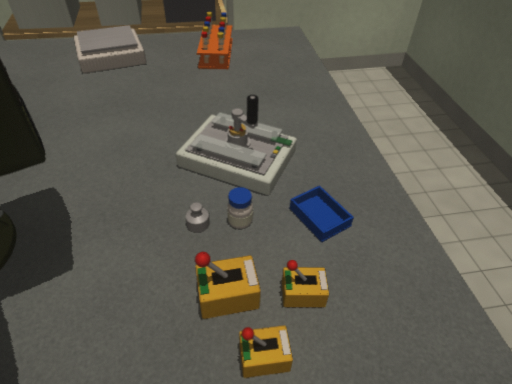

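Run:
```python
from h import *
t=np.load('top.npy',allow_pickle=True).item(); s=np.load('side.npy',allow_pickle=True).item()
for n,c in (('top',t),('side',s)):
    hsv=cv2.cvtColor(c['image'],cv2.COLOR_BGR2HSV)
    for nm,m in (('red',((hsv[...,0]<6)|(hsv[...,0]>174))&(hsv[...,1]>170)&(hsv[...,2]>80)),('yel',(hsv[...,0]>17)&(hsv[...,0]<32)&(hsv[...,1]>150)&(hsv[...,2]>90)),
                 ('green',(hsv[...,0]>45)&(hsv[...,0]<85)&(hsv[...,1]>80)),('blk',(hsv[...,2]<40))):
        k,l,st,ce=cv2.connectedComponentsWithStats(m.astype(np.uint8))
        for i in range(1,k):
            if st[i,4]>25 and st[i,4]<6000:
                u,v=ce[i]; print(n,nm,ce[i].round(1),st[i],'dep',at_depth(c,u,v).round(0))
for p in [(170,163),(155,180),(162,118),(105,207),(172,250),(229,160),(140,180),(190,210),(120,195),(338,193),(346,232)]:
    print(p,at_depth(t,*p).round(0))
a=cv2.resize(t['image'][105:260,95:240],None,fx=3.6,fy=3.6,interpolation=cv2.INTER_CUBIC)[:540,:390*2]
b=cv2.resize(s['image'][80:190,170:305],None,fx=3,fy=3,interpolation=cv2.INTER_CUBIC)
o=np.zeros((560,800,3),np.uint8);a=cv2.resize(a,(400,428));o[:428,:400]=a;b=b[:560,:400];o[:b.shape[0],400:400+b.shape[1]]=b
cv2.imwrite('pics/z.png',o)
```

```text
top red [347.3 161.5] [344 158   8   8  52] dep [ 618. -191.   98.]
top red [398.1 205. ] [395 201   7   8  45] dep [ 528. -291.   98.]
top red [345.3 232.3] [340 227  11  11  99] dep [ 477. -177.  132.]
top yel [344.8 151.8] [331 134  30  37 524] dep [ 644. -195.   48.]
top yel [391.5 191.6] [380 176  26  35 507] dep [ 557. -292.   48.]
top yel [166.  184.5] [161 178   9  13  52] dep [581. 180.  88.]
top yel [338.7 213. ] [ 321  190   38   49 1036] dep [ 515. -175.   65.]
top green [170.9 130.9] [164 124  15  15 116] dep [698. 175.  56.]
top green [343.3 165.3] [336 162  17   7  65] dep [ 616. -191.   44.]
top green [389.1 206.5] [385 205  10   4  37] dep [ 525. -286.   45.]
top green [334.2 233.3] [329 230  11   7  59] dep [ 473. -165.   64.]
top blk [171.2 165.2] [161 158  18  14 109] dep [609. 146. 193.]
top blk [226.3 378.2] [197 371  57  13 427] dep [229.  51. 221.]
side red [202.3 258.7] [196 252  14  14 157] dep [ 477. -187.  130.]
side red [291.9 264.6] [287 260  10  10  75] dep [ 618. -197.   94.]
side red [247.3 333.2] [242 328  11  12 101] dep [ 527. -298.   96.]
side yel
[... 582 characters left out ...]
[   0   60   45  116 2987] dep [228.  -5. 266.]
side blk [252.1 110.3] [247  96  11  28 248] dep [613. 142. 168.]
side blk [  7.6 239.8] [  0 211  23  60 817] dep [115.   7.  13.]
side blk [227.  276.4] [213 269  29  15 239] dep [ 513. -183.   67.]
side blk [305.8 279.9] [295 276  21   8 118] dep [ 645. -201.   48.]
side blk [265.7 344.6] [254 339  23  12 153] dep [ 555. -299.   51.]
(170, 163) [614. 149. 191.]
(155, 180) [587. 190. 138.]
(162, 118) [729. 197.  45.]
(105, 207) [539. 325.  45.]
(172, 250) [443. 181.  35.]
(229, 160) [634.  53.  42.]
(140, 180) [594. 241.  66.]
(190, 210) [528. 139.  45.]
(120, 195) [563. 283.  68.]
(338, 193) [ 556. -175.   63.]
(346, 232) [ 477. -179.  130.]
```

View pics/z.png

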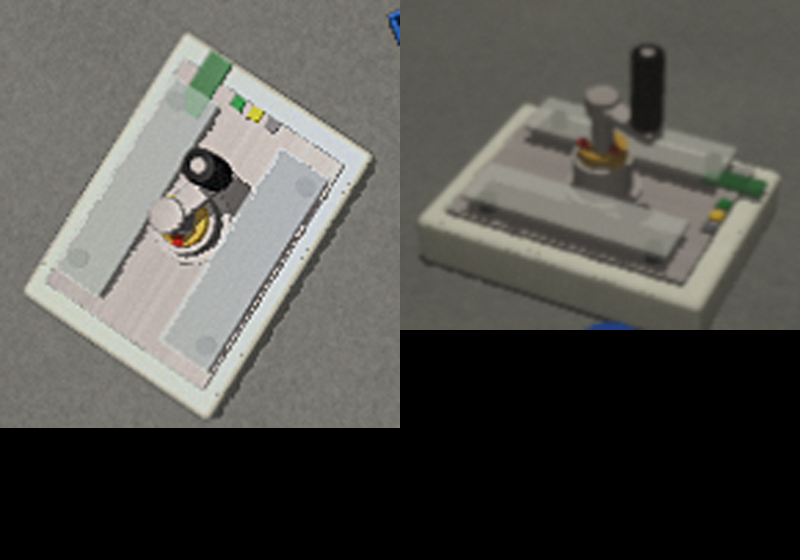

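Top view: the largest isolator is at about (340,215), with its ball at (345,232) on the green side and the white mark at (338,193). The press unit's handle top is at about (167,165) and its hub at about (156,183). In the crops the handle, hub and brass ramp are all clear of obstructions.

Run:
```python
from h import *
t=np.load('top.npy',allow_pickle=True).item(); s=np.load('side.npy',allow_pickle=True).item()
ball=at_z(t,345.3,232.3,120); print('ball top',ball.round(1),'side',at_z(s,202.3,258.7,120).round(1))
hsv=cv2.cvtColor(t['image'],cv2.COLOR_BGR2HSV)
m=((hsv[...,1]>120)|(hsv[...,2]>170)).astype(np.uint8); m[:, :310]=0; m[:185]=0; m[:, 368:]=0; m[250:]=0
c=max(cv2.findContours(m,0,2)[0],key=cv2.contourArea); r=cv2.minAreaRect(c)
P=np.array([at_z(t,*p,60) for p in cv2.boxPoints(r)]); print(P.round(1),P.mean(0).round(1))
e=[np.linalg.norm(P[i]-P[i-1]) for i in range(4)]; print(np.round(e,1))
print('hub',at_z(t,155.9,182.9,139).round(1),'handle',at_z(t,167.5,164.8,192.5).round(1))
# handle from side: top at composite (648,47) -> crop/3
print('hub side',at_z(s,170+202/3,80+92/3,139).round(1),'handle side',at_z(s,170+248/3,80+48/3,192.5).round(1))
q0=bot.read_state()
for p,z,yaw in (((430,-180),129,np.pi/2),((595,190),157,0)):
  for y in np.arange(-np.pi,np.pi,np.pi/6):
    j=bot.ik([*p,z],down(y)); print(p,round(y,2),None if j is None else np.round(j,2))
```

```text
ball top [ 476.4 -179.1  120. ] side [ 476.7 -179.5  120. ]
[[ 561.5 -134.1   60. ]
 [ 563.4 -213.8   60. ]
 [ 462.4 -215.5   60. ]
 [ 460.7 -136.1   60. ]] [ 512.  -174.9   60. ]
[100.8  79.6 101.   79.4]
hub [581.5 188.5 139. ] handle [610.5 153.4 192.5]
hub side [589.1 188.9 139. ] handle side [616.9 156.9 192.5]
(430, -180) -3.14 None
(430, -180) -2.62 [-0.48  0.26  1.88 -0.    1.    2.14]
(430, -180) -2.09 [-0.48  0.26  1.88 -0.    1.    1.62]
(430, -180) -1.57 [-0.48  0.26  1.88 -0.    1.    1.1 ]
(430, -180) -1.05 [-0.48  0.26  1.88 -0.    1.    0.57]
(430, -180) -0.52 [-0.48  0.26  1.88 -0.    1.    0.05]
(430, -180) -0.0 [-0.48  0.26  1.88 -0.    1.   -0.48]
(430, -180) 0.52 [-0.48  0.26  1.88 -0.    1.   -1.  ]
(430, -180) 1.05 [-0.48  0.26  1.88 -0.    1.   -1.52]
(430, -180) 1.57 [-0.48  0.26  1.88 -0.    1.   -2.05]
(430, -180) 2.09 None
(430, -180) 2.62 None
(595, 190) -3.14 None
(595, 190) -2.62 None
(595, 190) -2.09 [ 0.25  0.55  1.39 -0.    1.2   2.34]
(595, 190) -1.57 [ 0.25  0.55  1.39 -0.    1.2   1.82]
(595, 190) -1.05 [ 0.25  0.55  1.39 -0.    1.2   1.3 ]
(595, 190) -0.52 [ 0.25  0.55  1.39 -0.    1.2   0.77]
(595, 190) -0.0 [ 0.25  0.55  1.39 -0.    1.2   0.25]
(595, 190) 0.52 [ 0.25  0.55  1.39 -0.    1.2  -0.27]
(595, 190) 1.05 [ 0.25  0.55  1.39 -0.    1.2  -0.8 ]
(595, 190) 1.57 [ 0.25  0.55  1.39 -0.    1.2  -1.32]
(595, 190) 2.09 [ 0.25  0.55  1.39 -0.    1.2  -1.84]
(595, 190) 2.62 [ 0.25  0.55  1.39 -0.    1.2  -2.37]
```

Run:
```python
from h import *
q=down(-np.pi/2)
bot.move_gripper(0)
bot.move_to([443,-179,170],q)
bot.servo_line([443,-179,128])
bot.servo_line([512,-177,128],speed=80)
print(bot.read_state()['ft_force'])
bot.servo_line([495,-177,190],speed=200)
bot.move_gripper(60)
bot.move_to([590,170,330],down(0))
t=shot('top'); cv2.imwrite('pics/t1.png',t['image'][180:250,310:420])
c=shot('wrist'); np.save('w1.npy',c,allow_pickle=True); print(c['E'],c['A'][:,2],bot.read_state()['clock'])
a=cv2.resize(t['image'][170:260,300:420],None,fx=2.4,fy=2.4); o=np.zeros((384,800,3),np.uint8); o[:,:512]=c['image']; o[:216,512:]=a
cv2.imwrite('pics/w1.png',o)
```

```text
[-0.68505656  0.74931701  0.41673912]
[589.38560494 243.45146166 454.04599632] [-2.18580062e-04 -2.93682242e-01 -9.55903077e-01] 6.3417
```

View pics/w1.png

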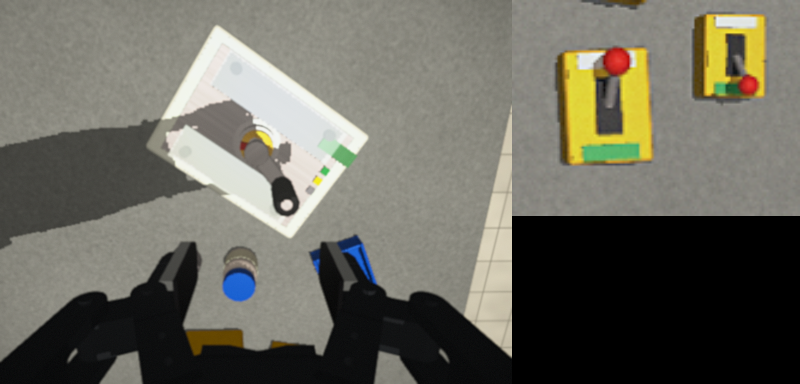

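The toggle is now over the white mark. In the wrist view the handle top is at about (287,206) and the hub top at about (256,150).

Run:
```python
from h import *
c=np.load('w1.npy',allow_pickle=True).item()
print(at_z(c,287,206,192.5),at_depth(c,287,206)); print(at_z(c,256,150,139),at_depth(c,256,150))
cv2.imwrite('pics/w2.png',cv2.resize(c['image'][110:230,200:330],None,fx=5,fy=5,interpolation=cv2.INTER_CUBIC))
# depth rows on hub: highest region near
for v in range(136,164,3): print(v,[int(at_depth(c,u,v)[2]) for u in range(240,275,3)])
```

```text
[615.17313756 152.5929633  192.5       ] [615.09111905 152.8819432  193.33185984]
[587.53216238 194.08854537 139.        ] [587.5287305  193.99714382 138.41665333]
136 [82, 83, 84, 84, 81, 82, 93, 94, 93, 94, 81, 83]
139 [81, 84, 84, 84, 54, 86, 83, 93, 93, 94, 93, 82]
142 [95, 91, 86, 454, 136, 137, 137, 135, 92, 93, 94, 82]
145 [96, 96, 137, 138, 137, 138, 137, 138, 137, 93, 92, 83]
148 [97, 95, 136, 138, 136, 139, 137, 137, 137, 129, 92, 83]
151 [92, 91, 136, 137, 138, 138, 138, 137, 138, 137, 93, 82]
154 [82, 92, 136, 137, 138, 136, 137, 136, 138, 137, 94, 83]
157 [81, 81, 137, 138, 137, 138, 137, 137, 138, 137, 129, 54]
160 [66, 83, 137, 137, 136, 136, 138, 138, 139, 132, 131, 50]
163 [68, 68, 54, 138, 137, 137, 138, 136, 132, 132, 131, 131]
```

View pics/w2.png

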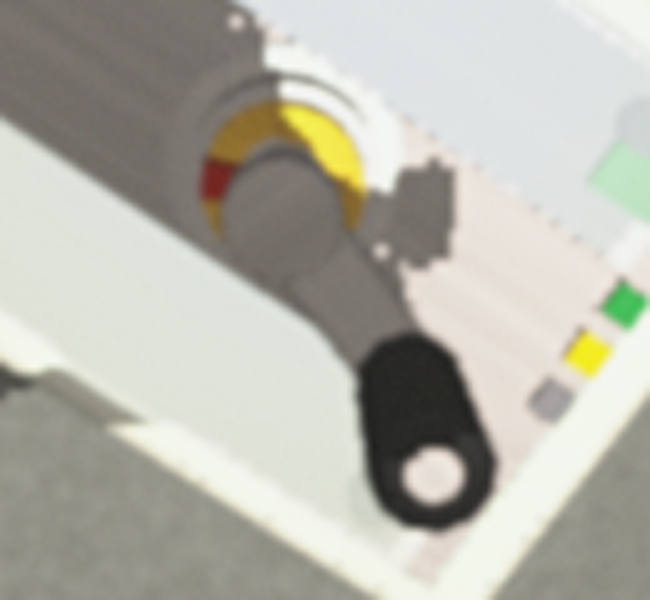

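Run:
```python
from h import *
q=down(0)
bot.move_to([614.7,154,235],q)
print(bot.servo_line([614.7,154,167],speed=100,until_force=6))
f0=np.array(bot.read_state()['ft_force'])
bot.move_gripper(15,20)
s=bot.read_state(); print(f0.round(1),np.round(s['ft_force'],1),s['grip_width'],s['ee_pos'],s['clock'])
C=np.array([588.7,190.7]); th=np.arctan2(154-190.7,614.7-588.7); rr=45
for i in range(2):
    th+=.1; bot.servo_line([*(C+rr*np.array([np.cos(th),np.sin(th)])),167],speed=60)
    s=bot.read_state(); print(th,np.round(s['ft_force'],1),s['grip_width'],s['clock'])
```

```text
False
[ 0.4 -0.5  0.6] [-0.8 -0.3  3. ] 23.069357264411064 [614.87824427 153.9840393  167.44913943] 8.0667
-0.8544237921809469 [2.9 3.3 4.3] 23.73147284291732 8.3167
-0.7544237921809469 [1.4 1.8 5.2] 23.76976406822622 8.5667
```

```bash
cat > turn.py <<'E'
from h import *
C=np.array([588.7,190.7])
def theta():
    p=np.array(bot.read_state()['ee_pos']); d=p[:2]-C; return np.arctan2(d[1],d[0]),np.hypot(*d),p[2]
def go(th,rr,z,speed=60):
    bot.servo_line([*(C+rr*np.array([np.cos(th),np.sin(th)])),z],speed=speed)
    s=bot.read_state(); f=np.array(s['ft_force']); c,n=np.cos(th),np.sin(th)
    return f[0]*c+f[1]*n, -f[0]*n+f[1]*c, f[2], s['grip_width'],s['clock'],np.linalg.norm(f)
E
python3 - <<'E'
from turn import *
th,rr,_=theta(); rr=45; e=th+4.2; i=0
while th<e:
    th+=.12; r=go(th,rr,167); rr=np.clip(rr+.08*r[0],41,49); i+=1
    stop=r[2]<-6 or r[1]<-14 or r[5]>30
    if i%3==0 or stop: print(round(th,2),round(rr,2),np.round(r,1))
    if stop: break
print(theta())
E
```

```text
-0.38 44.84 [-1.5  1.8  8.4 23.4  9.3  8.7]
-0.02 44.35 [-1.6  2.7  8.2 23.3 10.1  8.8]
0.34 43.96 [-0.8  0.3  7.9 23.6 10.8  8. ]
0.7 43.9 [ 0.7  0.6 10.6 23.6 11.6 10.6]
1.06 43.86 [-0.1  4.2 12.1 23.5 12.3 12.8]
1.42 43.96 [ 1.3  3.5 12.2 23.2 13.1 12.8]
1.54 43.67 [ -3.6  -0.1 -20.9  23.5  13.3  21.2]
(np.float64(1.5685592045615806), np.float64(43.1307901590806), np.float64(163.81857799544102))
```

Force dropped from +12 to −21 N in z at about 2.5 rad backward: the lug is off the ramp and the grip is holding the screw up. I'll release to let it fall, then check.

Run:
```python
from turn import *
bot.move_gripper(34); bot.dwell(.2)
print(np.round(bot.read_state()['ft_force'],1))
s=shot('side'); w=shot('wrist'); np.save('s2.npy',s,allow_pickle=True); np.save('w3.npy',w,allow_pickle=True)
o=np.zeros((480,800,3),np.uint8)
a=cv2.resize(s['image'][60:180,170:300],None,fx=2.2,fy=2.2,interpolation=cv2.INTER_CUBIC); o[:a.shape[0],:a.shape[1]]=a
o[:384,288:]=w['image']; cv2.imwrite('pics/d.png',o); print(theta(),bot.read_state()['clock'])
```

```text
[ 0.1  0.9 -0.7]
(np.float64(1.5344642738225087), np.float64(44.030192681682834), np.float64(167.27673265931162)) 13.8833
```

View pics/d.png

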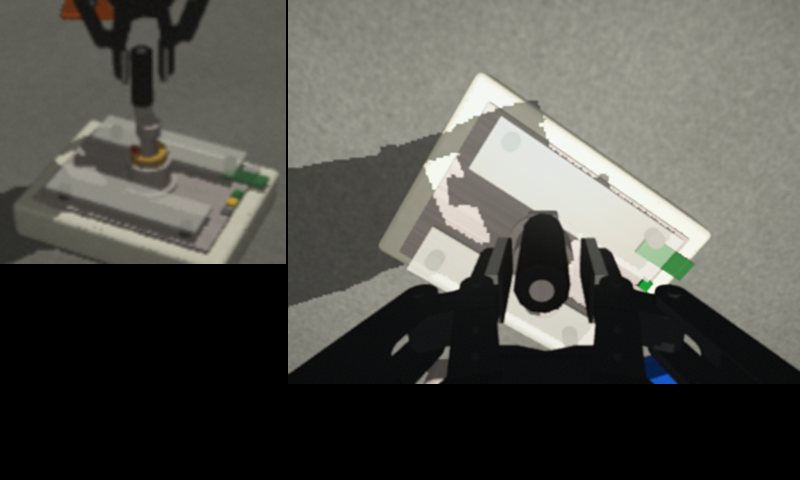

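Run:
```python
from h import *
w=np.load('w3.npy',allow_pickle=True).item(); s=np.load('s2.npy',allow_pickle=True).item()
for v in range(280,308,4): print(v,[at_depth(w,u,v)[2].round(0).astype(int) for u in range(236,274,4)])
print(at_depth(w,253,290)); print(at_depth(s,170+142/2.2,60+49/2.2))
for v in range(104,136,3): print(v,[at_depth(s,u,v).round(0).astype(int).tolist()[1:] for u in range(232,246,3)])
```

```text
280 [np.int64(182), np.int64(182), np.int64(182), np.int64(182), np.int64(183), np.int64(182), np.int64(183), np.int64(182), np.int64(183), np.int64(183)]
284 [np.int64(182), np.int64(183), np.int64(184), np.int64(183), np.int64(184), np.int64(183), np.int64(183), np.int64(183), np.int64(183), np.int64(182)]
288 [np.int64(183), np.int64(181), np.int64(183), np.int64(183), np.int64(182), np.int64(182), np.int64(182), np.int64(183), np.int64(183), np.int64(183)]
292 [np.int64(183), np.int64(182), np.int64(183), np.int64(183), np.int64(182), np.int64(184), np.int64(183), np.int64(183), np.int64(183), np.int64(182)]
296 [np.int64(182), np.int64(182), np.int64(183), np.int64(182), np.int64(182), np.int64(183), np.int64(184), np.int64(182), np.int64(183), np.int64(183)]
300 [np.int64(182), np.int64(182), np.int64(181), np.int64(183), np.int64(183), np.int64(183), np.int64(183), np.int64(183), np.int64(182), np.int64(183)]
304 [np.int64(182), np.int64(183), np.int64(183), np.int64(183), np.int64(183), np.int64(183), np.int64(182), np.int64(181), np.int64(182), np.int64(181)]
[587.50405857 235.43429599 182.78790132]
[590.47113241 234.57384209 182.77775721]
104 [[224, 135], [224, 134], [224, 133], [436, -3], [429, 0]]
107 [[225, 126], [221, 128], [226, 124], [416, -1], [414, 0]]
110 [[223, 119], [221, 120], [219, 120], [400, 0], [401, -2]]
113 [[216, 116], [200, 126], [199, 126], [384, 1], [387, -2]]
116 [[191, 125], [188, 126], [187, 126], [185, 127], [371, -1]]
119 [[188, 119], [179, 125], [178, 124], [180, 122], [260, 66]]
122 [[251, 67], [178, 117], [179, 116], [180, 114], [247, 66]]
125 [[237, 67], [183, 106], [181, 106], [187, 101], [196, 94]]
128 [[188, 94], [184, 96], [181, 98], [185, 94], [187, 92]]
131 [[179, 93], [180, 91], [180, 90], [177, 92], [177, 91]]
134 [[197, 71], [173, 88], [171, 89], [171, 88], [183, 78]]
```

Handle top is now at 183 mm, down from 193, so the screw has dropped to lift ≈ 0–1 mm. Next I regrip lower and turn forward one turn along the 12 mm helix.

Run:
```python
from turn import *
th0,_,_=theta()
bot.servo_line([*(C+44.8*np.array([np.cos(th0),np.sin(th0)])),158],speed=60)
bot.move_gripper(15,20)
s=bot.read_state(); print(np.round(s['ft_force'],1),s['grip_width'],s['clock'])
th=th0;rr=44.6;n=48;
for i in range(1,n+1):
    th=th0-(2*np.pi+.05)*i/n; r=go(th,rr,158-12*i/n); rr=np.clip(rr+.08*r[0],41,49)
    stop=r[1]>18 or r[5]>35
    if i%5==0 or stop: print(i,round(th-th0,2),round(rr,2),np.round(r,1))
    if stop: break
print(th0,theta())
```

```text
[ 3.4 -1.6 -3.1] 23.61883982775273 14.4167
5 -0.66 44.38 [-1.6 -3.2 -4.6 23.2 15.7  5.9]
10 -1.32 44.21 [-1.1 -4.3 -4.1 23.5 16.9  6.1]
15 -1.98 44.02 [ 0.1 -2.9 -4.1 23.7 18.2  5. ]
20 -2.64 44.02 [ 0.4 -5.8 -0.9 23.3 19.4  5.8]
25 -3.3 44.55 [ 1.5 -2.6 -1.2 23.2 20.7  3.2]
30 -3.96 45.07 [ 1.6 -4.  -1.1 23.6 21.9  4.4]
35 -4.62 45.43 [ 0.3 -2.  -4.1 23.5 23.2  4.6]
40 -5.28 45.38 [-1.  -3.8 -4.  23.6 24.4  5.7]
45 -5.94 45.23 [ 0.7 -2.7 -3.1 23.5 25.7  4.2]
1.5344642738225087 (np.float64(1.474662557470535), np.float64(44.96434230579498), np.float64(146.0402079647401))
```

Run:
```python
from turn import *
w=shot('wrist'); t=shot('top')
print([at_depth(w,u,v)[2].round(1) for v in (286,292,298) for u in (246,253,260)])
o=np.zeros((384,800,3),np.uint8); o[:,:400]=cv2.resize(w['image'],(400,300))[:300].repeat(1,0) if 0 else cv2.copyMakeBorder(cv2.resize(w['image'],(400,300)),0,84,0,0,0)
o[:300,400:]=cv2.resize(t['image'],(400,300)); cv2.imwrite('pics/e.png',o)
t0=np.load('top.npy',allow_pickle=True).item()
d=cv2.absdiff(t0['image'],t['image']).max(2)
for n,(a,b,x,y) in dict(tray=(90,145,232,298),jar=(178,208,244,273),weight=(220,248,244,272)).items(): print(n,d[a:b,x:y].mean())
s=bot.read_state(); print(np.round(s['ft_force'],1),s['grip_width'],s['clock'])
```

```text
[np.float64(170.1), np.float64(171.4), np.float64(170.2), np.float64(170.8), np.float64(169.9), np.float64(170.0), np.float64(170.4), np.float64(170.7), np.float64(171.2)]
tray 17.407438016528925
jar 17.75977011494253
weight 16.839285714285715
[ 2.6 -0.9 -4.4] 23.65666497376487 26.5167
```

View pics/e.png

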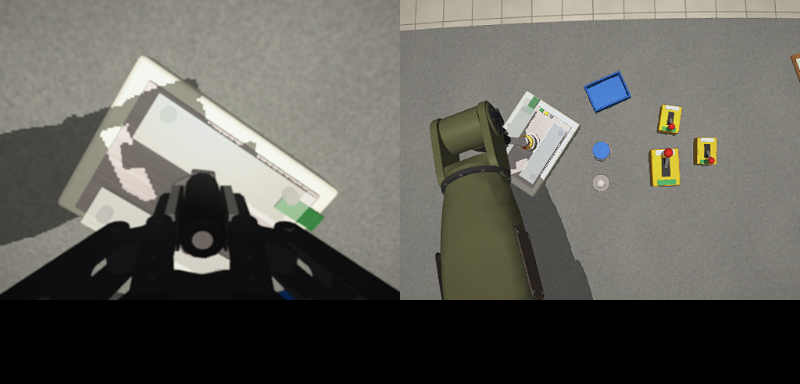

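Handle top is at 170.5 mm, 12 mm lower after the turn, and the handle is gripped at (203,240) in the wrist view. The top view shows the toggle over the white mark, and the tray, jar and weight at their starting places. I'm handing in.

```bash
python3 -c "
from rig import bot
print(bot.finish_job())"
```

```text
the job is handed in; nothing more can be done
None
```

The job is handed in, and as far as my checks show, it was done as asked. The robot clock was about 26.5 s of the 64 s allowed.

- **Isolator:** I pushed the largest isolator's toggle over. The pictures afterwards show its ball over the white mark.
- **Backward turn:** I turned the handle counter-clockwise about 2.5 rad. The drop showed as the vertical force changing from +12 to −21 N. The 20 N grip (the gripper's minimum) was holding the screw up, so I opened the fingers. The handle top then measured 183 mm, down from 193 mm, which puts the screw at its thread start.
- **Forward turn:** I regripped lower and turned clockwise 2π + 0.05 rad along the 12 mm pitch, with forces of about 6 N or less at the logged steps. The handle top ended at about 170.5 mm, so the screw lowered about 12 mm. The arm is still holding the handle there.
- **Weight, jar and tray:** They look unmoved in the last top view. My pixel comparison with the first picture could not confirm it: the differences were about 17 grey levels on all three, probably from a lighting change.

No other check failed or disagreed.

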